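# Load contactors into the test booth and start the test

## Robot

A 6-joint arm with a two-finger parallel gripper is mounted at the origin on the work surface. World frame = base frame: x ahead of the robot, y to its left, z up, the work surface at z = 0. Lengths are in m, angles in rad, forces in N, time in s.
With the tool pointing down it reaches from about 0.2 to 0.875 m from the base axis. Payload 3.4 kg.
Tool frame: the origin (TCP) lies between the finger pads; the fingertips stand 25 mm ahead of it and the grasp point (between the pads) lies 6 mm ahead of it (r.nose_length is the z of the fingertips in the tool frame, in m); z points along the fingers, x is the direction in which the jaws open and shut, and the axes are right-handed (so a half turn about z gives the same grasp; the last joint's range is limited). The gripper opens to 94 mm and grips with 3 to 60 N. Pads are 16 mm wide; open, the fingers measure 119 mm over their backs; the gripper's body (75 mm by 177 mm) begins 78 mm behind the grasp point.
Start: joints at [1.071, 0.276, 1.505, -0, 1.361, -0.121], TCP at [0.213, 0.534, 0.23] pointing down, gripper open.
Joint ranges: [-2.89, 2.89], [-0.75, 2.08], [0.22, 2.7], [-1.18, 4.32], [0.11, 2.71], [-2.7, 2.7]. Speed limits (rad/s): [2.57, 2.57, 3.14, 3.14, 3.14, 3.14].

## Interface

Orientations are given as a unit quaternion [w, x, y, z].
In Python, from plant import r, gripper_to, inverse_kinematics, vision, models, telemetry gives the robot as it stands. Calls block until the motion is done:
- r.move_to(position, orientation): joint-space move of the TCP to a pose.
- r.move_l(position, rot=None, vel=0.15, guard=None): straight line of the TCP; rot=None keeps the orientation; vel is the mean speed in m/s. With guard (N) it stops when the force on the tool has changed by that much, and returns True; else False.
- r.movej(angles): joint-space move.
- gripper_to(opening, f_grip=None): finger opening in m; f_grip is the grip in N (None keeps the last); returns when the fingers have stopped.
- r.hold(seconds).
- inverse_kinematics(position, orientation): joint angles nearest the present ones, or None.
- vision.snapshot(name): name is "side" or "top"; returns the picture (384x512x3 uint8, red, green, blue); there is no depth.
- vision.get_calibration(name): a dict with "fx", "fy", "cx", "cy" (pixels), "position" and "orientation" of the camera in the world. Camera axes: x right, y down, z forward; pixel columns grow to the right and rows downward; lengths in m; the calibration is good to about 2 mm. A picture is of the moment at which its call begins. get_calibration takes no time and is no camera call.
A pose or a line that the arm cannot do raises r.PlanningError and nothing moves.
- r.sign_off(): hands the job in, once; it reports no verdict.
Trained networks look in the newest picture that a camera, given by its name, has taken for a name from the list of things; names that differ only in an ending like _2 or _b are one class to them, and where a whole thing is asked for, a point or a joint stands for the part that bears it (a point fixed in the world has none). Each returns a list of dicts, best first, with "score" (0 to 1); they miss things now and then, are a little off and sometimes report something else, mostly with a low value. They report only what shows in the picture. A call takes as long as a camera call.
- models.boxes_of(thing, camera): "at" ([x, y, z] in m, in world coordinates, good to about 4 mm: the middle of the surface that is visible of it).
- models.regions_of(thing, camera): "pixels" (384x512 bool, what is visible of it).
- models.mark_of(thing, camera): "at" ([x, y, z] in m, in world coordinates, good to about 4 mm: a listed point, or the origin of a listed thing).
Readings, each from a call of its own:
- telemetry.current_t(): time.
- telemetry.current_joints(): joint angles.
- telemetry.current_dq(): joint speeds.
- telemetry.current_joint_efforts(): joint torques, N m.
- telemetry.current_ee_pos(): TCP position.
- telemetry.current_tool_rot(): TCP orientation.
- telemetry.current_wrist_force(): force on the tool from outside, world axes, zero at the start.
- telemetry.current_torque(): the same for the moment, N m.
- telemetry.current_opening(): finger opening in m.
Only numpy, scipy, OpenCV 4.12 (cv2) and the standard library are available. Lean on these libraries where they do the work, as an engineer would, in place of code of your own. Each camera call takes 0.05 s, during which the arm holds its last target.

## Task

Put the contactors on this bench through the test booth: raise the booth's clear guard fully by the red bow handle on its top, slide every contactor on its test slide, contactor end first, into a lane of its own until it is fully home and the lane's yellow spring catch has clicked behind it, then lower the guard fully and finally press the green start button right down and let it come up again. Do not press start while the guard is up, and leave the bin, the tape and the screwdriver where they are.

Things in the scene. Friction and masses are not known exactly. Their poses are not given: they have to be found in the camera images.
- booth: Electrical test booth: aluminium frame, clear walls and roof 148 mm high, guard at its front. Origin on the bench under the middle of the guard's plane; x into the booth, y left, z up. Its grey deck is 8 mm thick, 290 mm wide, from x = -130 mm (open, in front of the guard) inwards. Guard posts 262 mm high at x = +-13, y = +-150 to 170 mm. Start console 72 x 72 x 50 mm at x = -50, y = -232 mm.
- lane1 (a point): Left of three lanes 85 mm apart: point on its centre line on the deck, in the guard's plane (booth y = 85 mm); x into the lane. Lane 59 mm wide between rails 12 mm high from x = 2 mm on; pointed lead-ins from x = -26 mm widen the mouth by 9 mm each side. The deck in front of them is flat and open. A black contact block ends the lane (end stop) at x = 115 mm.
- lane2 (a point): Middle lane, as lane1; at booth y = 0.
- lane3 (a point): Right lane, as lane1; at booth y = -85 mm.
- catch1 (a joint): Yellow spring catch in the rail on lane 1's left (+y) side: 0 = sprung out, nose 8 mm into the lane; 0.0065 m = pushed aside by a slide's edge (at most 0.010). The nose slopes from lane x = 4 mm and has a square inner face at x = 24 mm that holds the slide's shoulder. Spring 1 N out, 3 N pushed aside; pushing a slide past takes about 8 to 15 N.
- catch2 (a joint): Catch of lane 2, as catch1.
- catch3 (a joint): Catch of lane 3, as catch1.
- guard (a joint): Clear guard sliding straight up and down: 0 = fully down (lower edge 24 mm above the bench, tongues of slides pass beneath), 0.10 m = fully up (lower edge at 124 mm). Starts nearly down. It stays where it is left: about 11 N to raise, 2 N to lower. Panel 296 mm wide, 130 mm high, 12 mm thick at its edges.
- guard_bar (a point): Middle of the red bow handle on top of the guard: round bar 14 mm thick, 140 mm long, parallel to the booth's y, in the guard's plane, 40 mm above the guard's top edge (33 mm free beneath it). 194 mm above the bench with the guard down, 294 mm with it up. Axes as the booth's.
- start (a joint): Green start button on the console, pressed straight down: 0 = up, 0.007 m = right down (5 N), springs back.
- start_top (a point): Centre of the top face of the green start button (32 mm across), at booth x = -58, y = -232 mm, 72 mm above the bench when up.
- bin: Green open bin, 140 x 100 x 70 mm, a bystander. Origin at the centre of its underside.
- tape: Roll of blue tape lying flat, 90 mm across, 25 mm high, a bystander. Origin at the centre of its underside.
- driver: Screwdriver with an orange handle lying on the bench, a bystander. Origin under its middle.
- slide1_mid (a point): Contactor (grey and black, 70 x 45 mm) on an aluminium test slide, one rigid piece, 0.5 kg, 76 mm high, lying flat. This point: the contactor's middle, 38 mm above the underside; x towards the end that enters the lane. Plate 8 mm thick, 56 mm wide from x = -40 (shoulders the catch holds) to +48 mm; tongue 30 mm wide back to x = -172. Balance at x = -14. Home: this point at lane x = 67 mm. May be absent.
- slide1_knob (a point): Middle of the red grip knob of the slide: an upright block 16 mm long, 22 mm wide, 42 mm high (8 to 50 mm above the slide's underside), 160 mm behind the contactor's middle. Axes as the slide's.
- slide2_mid (a point): As slide1_mid, for another slide just like it.
- slide2_knob (a point): As slide1_knob.
- slide3_mid (a point): As slide1_mid, for another slide just like it.
- slide3_knob (a point): As slide1_knob.

How it is judged:
By the outcome, as a careful person would: the job done as asked, in the order asked, and still so for the second after the job is handed in, with the robot touching nothing.
Of slide1, slide2, slide3 only 2 to 3 are there at a start; the rules pass over those that are not, and their reading is None.
At some moment in a run one of slide1, slide2, slide3 may be knocked a few centimetres aside while the robot is not near it.
Once in a run the grip may slacken for a moment while it holds something.
It also fails if it takes over 210 s, if anything falls off the work surface, if the arm or the gripper's body presses on something with over 40 N, if the wrist force passes 120 N, or if a joint passes its speed limit or range.

## Working session

There is one attempt and no reset: what is moved stays moved. The work goes in short steps, each a Python script; the robot and the scene stay as the last script left them, time stands still between calls to the robot, and variables do not carry over. Pictures are saved under pics/ and viewed, and the job is handed in when it is done.

```bash
ls; mkdir -p pics; python3 - <<'E'
from plant import r, gripper_to, inverse_kinematics, vision, models, telemetry
import cv2
for c in("side","top"):
    im=vision.snapshot(c); cv2.imwrite(f"pics/a_{c}.png",im[:,:,::-1]); k=vision.get_calibration(c); print(c,k)
    for n in ["booth","lane1","lane2","lane3","guard_bar","start_top","slide1_mid","slide1_knob","bin","tape","driver"]:
        print(n,[(round(d["score"],2),[round(float(v),3) for v in d["at"]]) for d in models.mark_of(n,c)][:5])
print(telemetry.current_t())
E
```

```text
pics
side {'fx': 386.47065636905864, 'fy': 386.47065636905864, 'cx': 250.10457632811028, 'cy': 195.7203960343544, 'position': array([-0.17653157, -0.67623598,  0.72985696]), 'orientation': array([-0.45866841,  0.80048502, -0.33975037,  0.18280237])}
booth [(0.88, [0.683, 0.04, -0.0])]
lane1 [(0.83, [0.677, 0.125, 0.009]), (0.79, [0.688, -0.049, 0.007]), (0.57, [0.684, 0.038, 0.006])]
lane2 [(0.83, [0.677, 0.125, 0.009]), (0.79, [0.688, -0.049, 0.007]), (0.57, [0.684, 0.038, 0.006])]
lane3 [(0.83, [0.677, 0.125, 0.009]), (0.79, [0.688, -0.049, 0.007]), (0.57, [0.684, 0.038, 0.006])]
guard_bar [(0.64, [0.634, -0.198, 0.07]), (0.63, [0.679, 0.039, 0.204])]
start_top [(0.68, [0.614, 0.512, -0.0]), (0.66, [0.685, -0.05, 0.009]), (0.55, [0.634, -0.199, 0.069])]
slide1_mid [(0.3, [0.481, -0.425, 0.036])]
slide1_knob []
bin [(0.81, [0.679, 0.332, -0.003])]
tape [(0.55, [0.615, 0.513, 0.001])]
driver [(0.8, [0.695, -0.385, -0.001])]
top {'fx': 396.5620705264686, 'fy': 396.5620705264686, 'cx': 259.0774558528603, 'cy': 187.7994790643781, 'position': array([0.42891056, 0.03825572, 1.32030667]), 'orientation': array([ 0.03611419, -0.70102176,  0.71172973, -0.02655297])}
booth [(0.66, [0.683, 0.035, 0.003])]
lane1 [(0.96, [0.683, 0.121, 0.006]), (0.88, [0.684, -0.048, 0.01]), (0.64, [0.68, 0.036, 0.009])]
lane2 [(0.96, [0.683, 0.121, 0.006]), (0.88, [0.684, -0.048, 0.01]), (0.64, [0.68, 0.036, 0.009])]
lane3 [(0.96, [0.683, 0.121, 0.006]), (0.88, [0.684, -0.048, 0.01]), (0.64, [0.68, 0.036, 0.009])]
guard_bar [(0.9, [0.683, 0.034, 0.201]), (0.74, [0.684, 0.121, 0.007])]
start_top [(0.44, [0.634, -0.195, 0.068])]
slide1_mid [(0.41, [0.684, 0.036, 0.001])]
slide1_knob []
bin [(0.88, [0.681, 0.331, -0.001])]
tape [(0.73, [0.612, 0.507, 0.0]), (0.73, [0.497, 0.425, 0.034])]
driver [(0.67, [0.695, -0.381, -0.001])]
1.2
```

View pics/a_top.png

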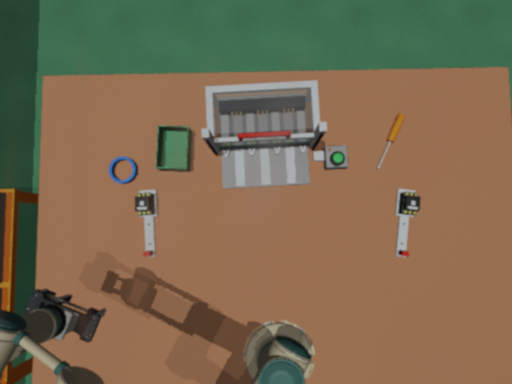

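View pics/a_side.png

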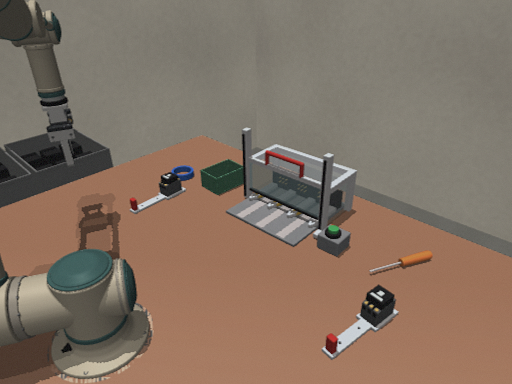

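The pictures show two slides: left one with contactor at top px (146,204) and knob (149,253), right one at (409,204)/(403,253). No third shows, but I'll look again once the arm has moved. The booth is at top px (265,135) and the start button at (338,158). I'll enlarge the crops to refine the booth yaw.

```bash
cat > h.py <<'E'
from plant import r, gripper_to, inverse_kinematics, vision, models, telemetry
import numpy as np, cv2
from scipy.spatial.transform import Rotation as R
def cam(c):
    k=vision.get_calibration(c); q=k["orientation"]; return k,R.from_quat([q[1],q[2],q[3],q[0]]).as_matrix()
def proj(p,c):
    k,M=cam(c); v=(np.atleast_2d(p)-k["position"])@M
    return np.c_[k["fx"]*v[:,0]/v[:,2]+k["cx"],k["fy"]*v[:,1]/v[:,2]+k["cy"]]
def back(uv,z,c):
    k,M=cam(c); uv=np.atleast_2d(uv).astype(float)
    d=np.c_[(uv[:,0]-k["cx"])/k["fx"],(uv[:,1]-k["cy"])/k["fy"],np.ones(len(uv))]@M.T
    return k["position"]+d*((z-k["position"][2])/d[:,2])[:,None]
def down(yaw):  # jaw axis x along yaw
    c,s=np.cos(yaw),np.sin(yaw)
    q=R.from_matrix(np.array([[c,s,0],[s,-c,0],[0,0,-1.]])).as_quat(); return [q[3],q[0],q[1],q[2]]
def best(p,yaw):
    o=[]
    for y in (yaw,yaw+np.pi):
        j=inverse_kinematics(list(p),down(y))
        if j is not None: o.append((abs(j[5]),y))
    return min(o)[1]
def save(c,name,box=None,s=4):
    im=vision.snapshot(c)[:,:,::-1]
    if box: x0,y0,x1,y1=box; im=cv2.resize(im[y0:y1,x0:x1],None,fx=s,fy=s,interpolation=cv2.INTER_CUBIC)
    cv2.imwrite(f"pics/{name}.png",im)
E
python3 - <<'E'
from h import *
print(down(0),telemetry.current_tool_rot())
save("top","b_top",(190,70,360,200),4)
save("side","b_side",(220,120,360,260),4)
for c in("top","side"):
    vision.snapshot(c)
    for n in ["booth","lane1","slide1_mid","slide1_knob","start_top"]:
        print(c,n,[(round(d["score"],2),[round(float(v),3) for v in d["at"]]) for d in models.mark_of(n,c)][:5])
    for n in ["slide1_mid","slide1_knob"]:
        print(c,n,[(round(d["score"],2),[round(float(v),3) for v in d["at"]]) for d in models.boxes_of(n,c)][:5])
print(telemetry.current_t())
E
```

```text
[np.float64(0.0), np.float64(1.0), np.float64(0.0), np.float64(0.0)] [-5.97519492e-06  8.27574622e-01  5.61355719e-01  3.76296513e-05]
top booth [(0.83, [0.68, 0.034, -0.002]), (0.32, [0.611, 0.509, -0.001])]
top lane1 [(0.93, [0.682, -0.045, 0.009]), (0.89, [0.686, 0.12, 0.009]), (0.8, [0.681, 0.037, 0.006])]
top slide1_mid []
top slide1_knob [(0.7, [0.338, 0.418, 0.029])]
top start_top [(0.6, [0.636, -0.198, 0.073])]
top slide1_mid []
top slide1_knob [(0.54, [0.683, 0.338, 0.004]), (0.32, [0.633, -0.198, 0.073])]
side booth [(0.68, [0.684, 0.038, 0.0])]
side lane1 [(0.87, [0.685, -0.053, 0.009]), (0.79, [0.678, 0.123, 0.007]), (0.63, [0.683, 0.037, 0.006])]
side slide1_mid [(0.46, [0.323, -0.408, 0.031])]
side slide1_knob []
side start_top [(0.41, [0.639, -0.196, 0.071])]
side slide1_mid [(0.2, [0.678, -0.022, 0.079])]
side slide1_knob []
2.1
```

View pics/b_top.png

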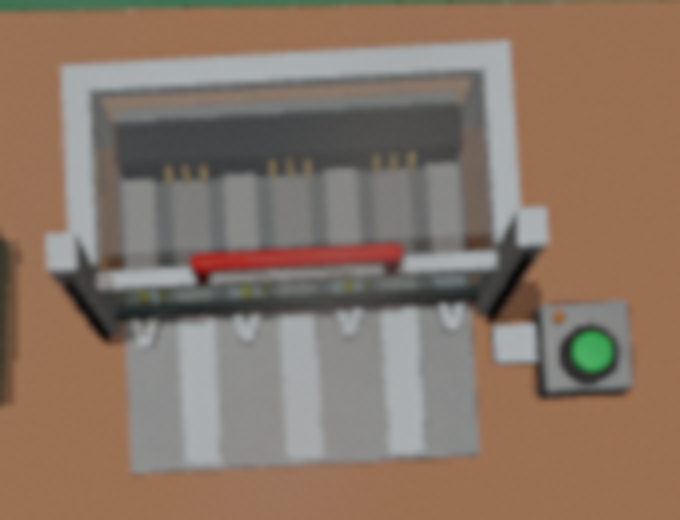

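View pics/b_side.png

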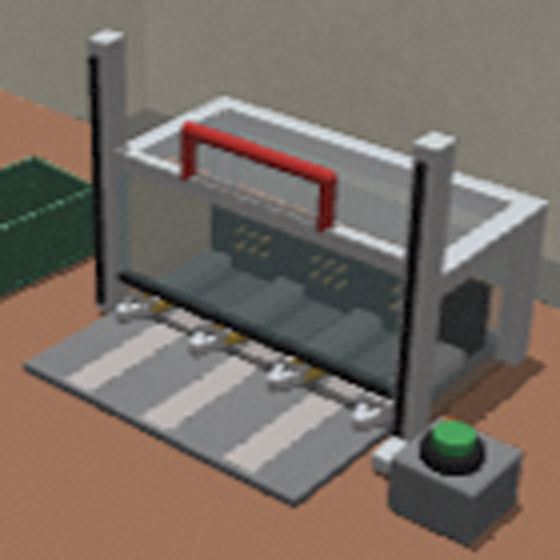

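The top crop shows deck front corners at crop (131,472) and (479,455), post tops at (61,251) and (533,226), and the button at (592,352). In the side crop the post tops are at (108,38) and (436,141). I'll fit the booth pose to these points.

```bash
cat >> h.py <<'E'
from scipy.optimize import least_squares
def b2w(b,P): 
    P=np.atleast_2d(P).astype(float); c,s=np.cos(b[2]),np.sin(b[2])
    return np.c_[b[0]+c*P[:,0]-s*P[:,1], b[1]+s*P[:,0]+c*P[:,1], P[:,2]]
def fitpose(obj,x0):  # obj: cam->(P,uv); estimates pose + per-camera px offsets lightly penalised
    def f(x):
        e=[x[3:]*0.8]
        for i,(c,(P,uv)) in enumerate(obj.items()):
            e.append(((proj(b2w(x,P),c)+x[3+2*i:5+2*i])-uv).ravel())
        return np.concatenate(e)
    s=least_squares(f,np.r_[x0,np.zeros(2*len(obj))]); return s.x,np.round(s.fun,2)
E
python3 - <<'E'
from h import *
a=lambda L,x0,y0:(np.array(L,float)+.5)/4-.5+[x0,y0]
top=([[-.13,.145,.008],[-.13,-.145,.008],[0,.16,.262],[0,-.16,.262],[-.058,-.232,.072]],a([[131,472],[479,455],[61,251],[533,226],[592,352]],190,70))
side=([[-.13,.145,.008],[-.13,-.145,.008],[0,.16,.262],[0,-.16,.262],[-.058,-.232,.072]],a([[25,367],[297,502],[108,38],[436,141],[456,438]],220,120))
print(fitpose({"top":top,"side":side},[.683,.036,0]))
print(fitpose({"top":top},[.683,.036,0])); print(fitpose({"side":side},[.683,.036,0]))
# slide crops
save("top","c_L",(115,175,185,275),6); save("top","c_R",(375,175,445,275),6)
save("side","c_SL",(120,160,200,220),7); save("side","c_SR",(315,275,410,365),6)
E
```

```text
(array([ 0.68237318,  0.03575408,  0.0357483 , -0.40201992, -0.02929387,
        0.27912825,  0.41681656]), array([-0.32, -0.02,  0.22,  0.33, -0.02,  0.24,  0.14,  0.01,  0.11,
       -0.03, -0.15, -0.  ,  0.19, -0.2 , -0.08, -0.53, -0.36,  0.32,
        0.05,  0.04,  0.26,  0.48, -0.05, -0.57]))
(array([ 0.68245548,  0.03688466,  0.03398809, -0.04210822, -0.03511032]), array([-0.03, -0.03, -0.08,  0.15,  0.09,  0.07,  0.05, -0.16, -0.21,
        0.07,  0.17, -0.1 ]))
(array([0.68142122, 0.03436813, 0.03808067, 0.09743377, 0.1788069 ]), array([ 0.08,  0.14, -0.2 , -0.44, -0.23,  0.41, -0.12,  0.01,  0.36,
        0.44,  0.13, -0.54]))
```

```bash
cd pics; python3 -c "
import cv2,numpy as np
a,b,c,d=[cv2.imread(f'c_{n}.png') for n in('L','R','SL','SR')]
cv2.imwrite('c_top2.png',np.hstack([a,b]))"
```

```text
(no output)
```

View pics/c_top2.png

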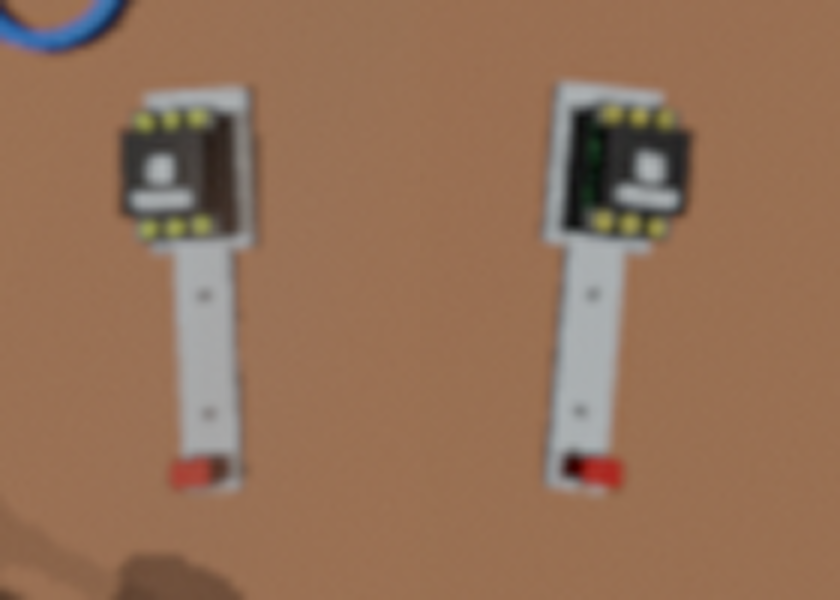

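View pics/c_SR.png

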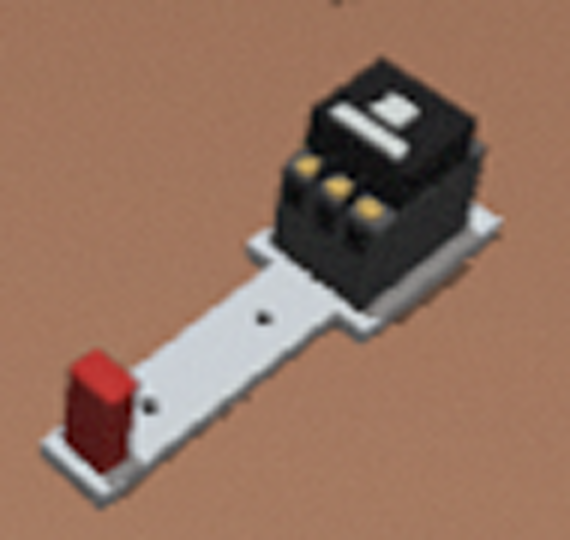

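View pics/c_SL.png

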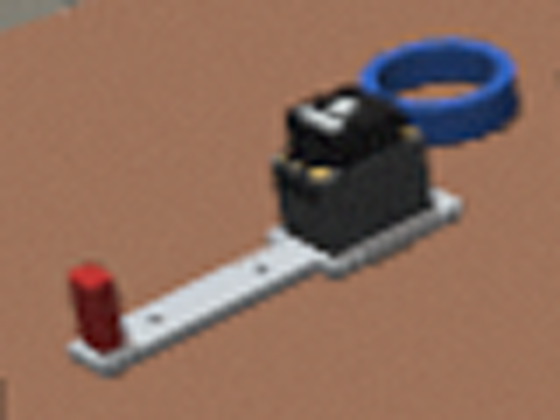

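Booth fit: x 0.682, y 0.036, yaw ≈ 0.035, with residuals under 0.6 px. It agrees with the networks. Next is raising the guard.

```bash
echo 'B=[0.682,0.036,0.0345]' >> h.py; python3 - <<'E'
from h import *
p=b2w(B,[[0,0,0]])[0]
yaw=best([p[0],p[1],.3],B[2]); q=down(yaw)
print(yaw,telemetry.current_opening())
r.move_l([.3,.4,.36],vel=.3)
r.move_to([p[0],p[1],.36],q)
gripper_to(.06)
print(r.move_l([p[0],p[1],.206],vel=.15,guard=8),telemetry.current_ee_pos())
gripper_to(0,f_grip=50); print("open",telemetry.current_opening())
r.move_l([p[0],p[1],.308],vel=.08,guard=60)
print(telemetry.current_ee_pos(),telemetry.current_wrist_force(),telemetry.current_opening())
save("side","d_side"); print(telemetry.current_t())
E
```

```text
0.0345 0.09379654744120423
False [0.68266612 0.03593516 0.20710942]
open 0.012889318124917889
[0.68283133 0.03602772 0.29761665] [ 11.66149139   0.23405873 -31.9874792 ] 0.012547444660348989
9.1917
```

View pics/d_side.png

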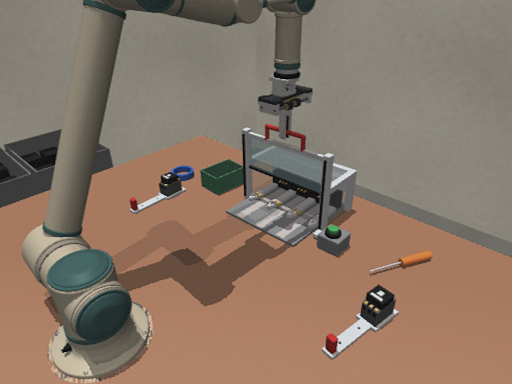

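The guard is up, against its stop. I'll release it, back off and measure the slides.

```bash
python3 - <<'E'
from h import *
p=telemetry.current_ee_pos()
gripper_to(.05,f_grip=20)
r.move_l([p[0],p[1],.37],vel=.2)
r.move_to([.42,.03,.36],down(B[2]))
save("top","e_top"); save("side","e_side")
im=cv2.imread("pics/e_top.png")
# orange/green prints; zoom slides
c=lambda x0,y0,x1,y1:cv2.resize(im[y0:y1,x0:x1],None,fx=6,fy=6,interpolation=cv2.INTER_CUBIC)
cv2.imwrite("pics/e_sl.png",np.hstack([c(120,175,185,270),c(380,175,445,270)]))
s=cv2.imread("pics/e_side.png"); cv2.imwrite("pics/e_sb.png",cv2.resize(s[110:260,215:365],None,fx=4,fy=4,interpolation=cv2.INTER_CUBIC))
for cm in("top","side"):
    print([(round(d["score"],2),np.round(d["at"],3)) for d in models.mark_of("guard_bar",cm)][:3])
print(telemetry.current_t())
E
```

```text
[(0.72, array([0.682, 0.037, 0.292]))]
[(0.65, array([0.682, 0.035, 0.294]))]
11.6167
```

View pics/e_sl.png

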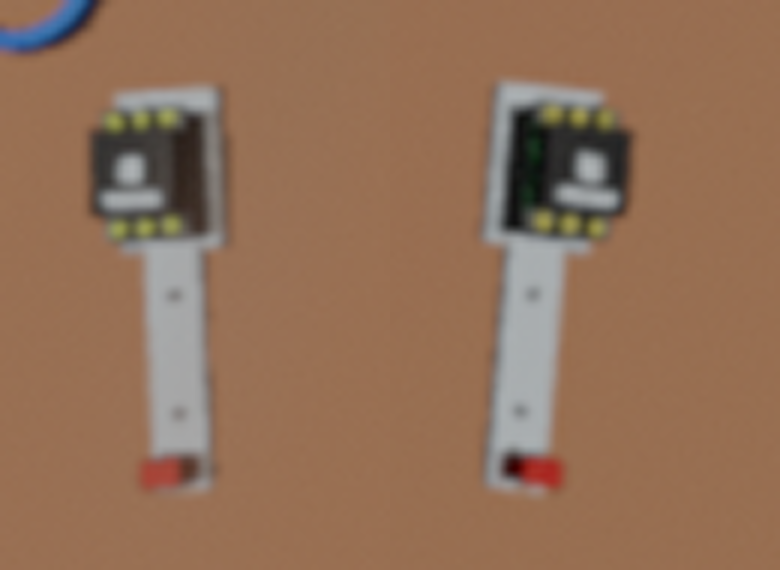

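View pics/e_sb.png

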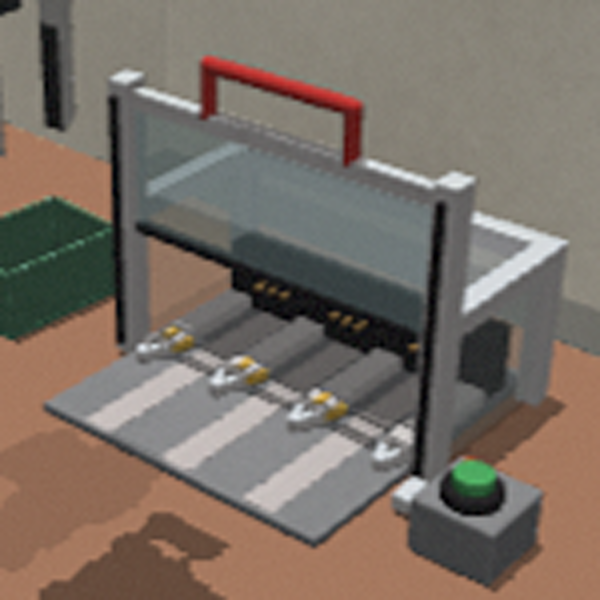

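View pics/e_top.png

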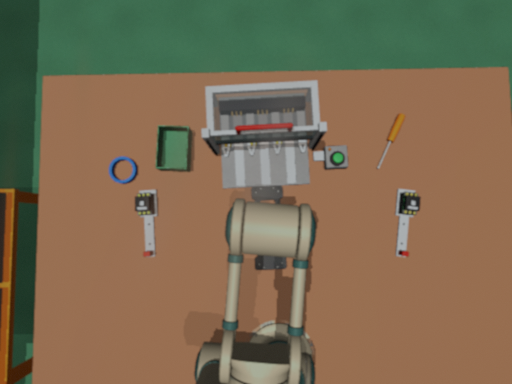

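The guard is fully up (bar z ≈ 0.293). In the crops the left slide's plate corners are at (114,95), (219,87) and (226,243), and the right slide's at (110,81), (215,92) and (96,241). Only two slides are present. I'll fit their poses.

```bash
python3 - <<'E'
from h import *
a=lambda L,x0,y0:(np.array(L,float)+.5)/6-.5+[x0,y0]
z=.008
L=([[.048,.028,z],[.048,-.028,z],[-.04,-.028,z],[-.172,-.015,z]],a([[114,95],[219,87],[226,243],[212,488]],120,175))
Rr=([[.048,.028,z],[.048,-.028,z],[-.04,.028,z],[-.172,.015,z]],a([[110,81],[215,92],[96,241],[96,487]],380,175))
for o,x0 in((L,[.48,.42,0]),(Rr,[.48,-.42,0])):
    x,f=fitpose({"top":o},x0); print(np.round(x,4),f)
    P=[[0,0,.038],[-.16,0,.05],[-.172,-.015,.008],[.048,.028,.008]]
    print(proj(b2w(x,P),"top").round(1).tolist(),proj(b2w(x,P),"side").round(1).tolist())
E
```

```text
[4.975e-01 4.250e-01 5.750e-02 7.000e-04 2.000e-04] [ 0.    0.    0.44 -0.18 -0.35 -0.07 -0.22  0.31  0.14 -0.06]
[[145.3, 203.5], [146.5, 253.5], [155.1, 255.9], [139.0, 190.2]] [[170.0, 184.1], [132.6, 198.6], [134.3, 211.8], [176.3, 183.9]]
[ 0.4857 -0.4255 -0.1399  0.0006 -0.0182] [ 0.   -0.01  0.2   0.09 -0.32  0.35 -0.   -0.11  0.12 -0.32]
[[408.5, 203.2], [405.2, 253.3], [404.9, 256.6], [398.1, 188.2]] [[377.7, 305.3], [331.4, 336.7], [331.1, 357.4], [378.6, 298.2]]
```

```bash
cat >> h.py <<'E'
def slide_pt(s,dx,dy=0,z=0): return b2w(s,[[dx,dy,z]])[0]
def pick(s,off=-.008,zg=.042):
    p=slide_pt(s,off); yaw=best([p[0],p[1],.15],s[2]+np.pi/2); q=down(yaw)
    gripper_to(.085)
    r.move_to([p[0],p[1],.30],q)
    print("guard hit",r.move_l([p[0],p[1],zg+.006],vel=.15,guard=8),telemetry.current_ee_pos())
    gripper_to(.02,f_grip=35); print("open",telemetry.current_opening())
    return p,yaw
E
python3 - <<'E'
from h import *
s=[.4975,.425,.0575]; off=-.008
p,yaw=pick(s,off)
h=.030
r.move_l([p[0],p[1],.048+h],vel=.08)
print("open",telemetry.current_opening(),telemetry.current_wrist_force())
save("side","f_side")
E
```

```text
guard hit False [0.49002863 0.42493819 0.04888999]
open 0.04526522476732129
open 0.044720378751733104 [-0.59446588 -0.68034923 -5.78038708]
```

View pics/f_side.png

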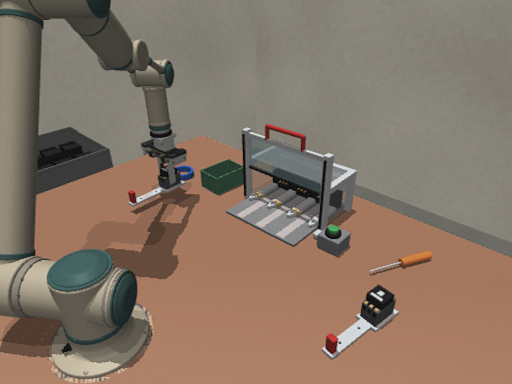

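It's held, so now carry it to the deck in front of lane 1.

```bash
cat >> h.py <<'E'
def carry_place(s,ly,off=-.008,h=.030,xb=-.090):
    t=telemetry.current_ee_pos(); yaw=best(t,s[2]+np.pi/2)
    yf=yaw+B[2]-s[2]; q=down(yf)
    e=b2w(B,[[xb+off,ly,0]])[0]
    m=b2w(B,[[xb+off-.06,ly*1.0,0]])[0]
    z=.048+h
    r.move_l([m[0],m[1],z],q,vel=.15); print("open",telemetry.current_opening(),telemetry.current_wrist_force().round(1))
    r.move_l([e[0],e[1],z],q,vel=.12)
    print("hit",r.move_l([e[0],e[1],.048+.0085],q,vel=.05,guard=8),telemetry.current_ee_pos(),telemetry.current_opening())
    gripper_to(.085); r.move_l([e[0],e[1],.20],q,vel=.2)
    return yf
E
python3 - <<'E'
from h import *
s=[.4975,.425,.0575]
carry_place(s,.085)
r.move_to([.42,-.15,.36],down(best([.42,-.15,.36],B[2]+np.pi/2)))
save("top","g_top",(200,110,330,260),4); save("side","g_side",(200,120,350,260),4); print(telemetry.current_t())
E
```

```text
open 0.04491613229431134 [ 0.   0.1 -5.9]
hit True [0.58000732 0.1175403  0.05593894] 0.04523147789081804
24.2167
```

View pics/g_top.png

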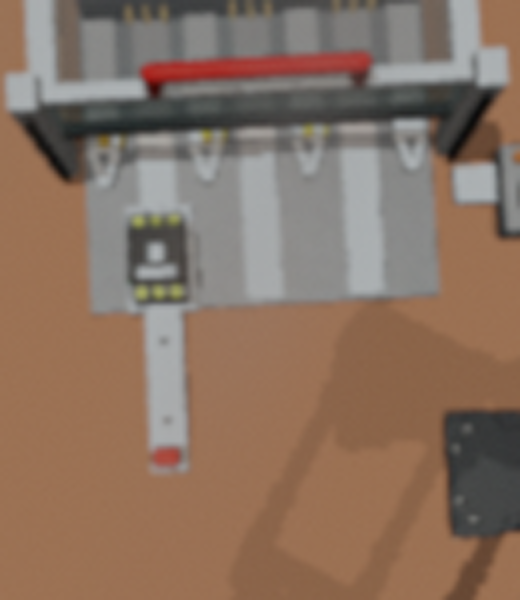

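View pics/g_side.png

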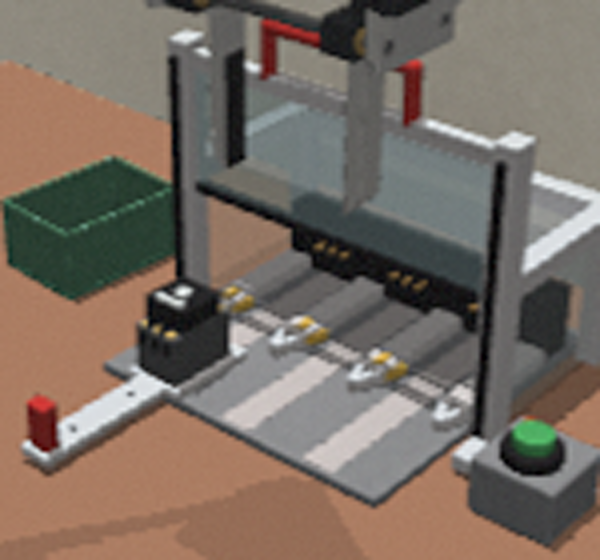

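The slide sits square in front of lane 1: contactor at crop (156,255), knob at (166,457). Next, grip the knob and push it in.

```bash
cat >> h.py <<'E'
def bpos(): 
    t=telemetry.current_ee_pos(); d=np.array(t[:2])-B[:2]; c,s=np.cos(B[2]),np.sin(B[2]); return np.round([c*d[0]+s*d[1],-s*d[0]+c*d[1],t[2]],4)
def gp(x,y,z): return b2w(B,[[x,y,z]])[0]
def push(ly,xs=-.25,zk=.043,mid1=-.045):
    yaw=best(gp(-.2,ly,.2),B[2]+np.pi/2); q=down(yaw); zt=zk+.006
    gripper_to(.06,f_grip=40)
    r.move_to(gp(xs,ly,.20),q)
    print("down hit",r.move_l(gp(xs,ly,zt),vel=.12,guard=8))
    gripper_to(.01,f_grip=40); print("knob",telemetry.current_opening())
    print("push1",r.move_l(gp(mid1-.16,ly,zt),vel=.06,guard=20),bpos(),telemetry.current_wrist_force().round(1))
    gripper_to(.04); r.hold(.2); gripper_to(.01,f_grip=40); print("regrip",telemetry.current_opening(),telemetry.current_wrist_force().round(1))
    print("push2",r.move_l(gp(.071-.16,ly,zt),vel=.05,guard=30),bpos(),telemetry.current_wrist_force().round(1),telemetry.current_opening())
E
python3 - <<'E'
from h import *
push(.085)
save("side","h_side",(200,120,350,260),4); print(telemetry.current_t())
E
```

```text
down hit False
knob 0.021738780673436493
push1 False [-0.2094  0.0849  0.0487] [-7.5 -0.7  9.2]
regrip 0.022140840452958714 [-0.5 -0.3 -0. ]
push2 False [-0.097   0.0847  0.0486] [-14.2  -2.2  12. ] 0.02138213540612105
33.6167
```

View pics/h_side.png

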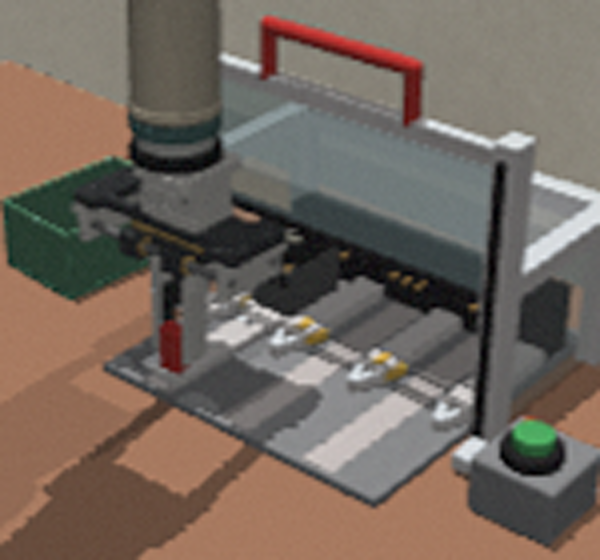

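```bash
python3 - <<'E'
from h import *
print(bpos(),telemetry.current_wrist_force().round(1))
for x in(-.085,-.08,-.076):
    h=r.move_l(gp(x,.085,.049),vel=.03,guard=28); r.hold(.2)
    print(x,h,bpos(),telemetry.current_wrist_force().round(1))
    if h: break
E
```

```text
[-0.0969  0.0847  0.0486] [-13.8  -1.7  11.6]
-0.085 False [-0.0915  0.0847  0.0486] [-11.1  -1.2   9.7]
-0.08 False [-0.0854  0.0848  0.0486] [-8.9 -1.2  8. ]
-0.076 False [-0.0853  0.0848  0.0485] [-16.8  -1.9  13.1]
```

```bash
python3 - <<'E'
from h import *
for x in(-.072,-.068):
    h=r.move_l(gp(x,.085,.049),vel=.03,guard=28); r.hold(.2)
    print(x,h,bpos(),telemetry.current_wrist_force().round(1),telemetry.current_opening())
    if h: break
gripper_to(.05); r.hold(.1); print(bpos())
r.move_l(gp(-.10,.085,.049),vel=.1); r.move_l(gp(-.10,.085,.22),vel=.2)
r.move_to(gp(-.25,-.1,.36),down(best(gp(-.25,-.1,.36),B[2]+np.pi/2)))
save("top","i_top",(200,70,330,220),4); save("side","i_side",(200,120,350,260),4)
for c in("top","side"): 
  for n in("slide1_mid","slide1_knob"):
    for d in models.mark_of(n,c): print(c,n,round(d["score"],2),np.round(d["at"],3))
save("top","i_full")
print(telemetry.current_t())
E
```

```text
-0.072 False [-0.0845  0.0848  0.0483] [-21.7  -0.9  16.6] 0.021578981046738683
-0.068 False [-0.0831  0.0848  0.0479] [-24.7  -1.7  18.1] 0.021583137958441145
[-0.0679  0.085   0.0489]
side slide1_mid 0.72 [ 0.697 -0.387 -0.002]
side slide1_mid 0.37 [ 0.632 -0.2    0.074]
side slide1_mid 0.32 [ 0.685 -0.05   0.008]
40.95
```

View pics/i_top.png

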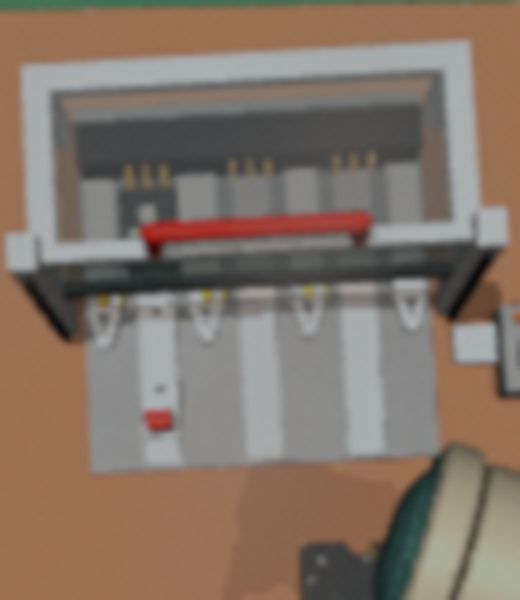

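View pics/i_side.png

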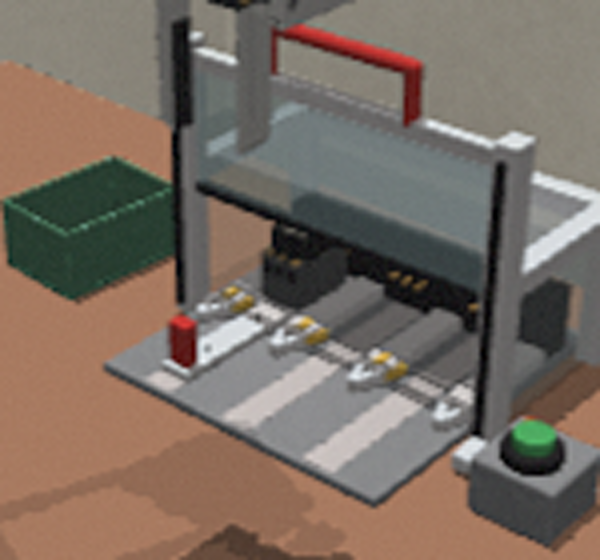

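View pics/i_full.png

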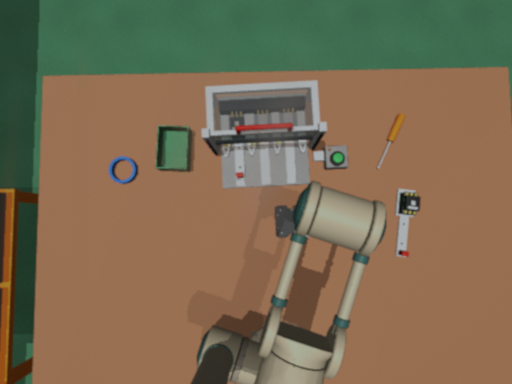

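```bash
python3 - <<'E'
from h import *
P=b2w(B,[[-.105,.07,.016],[-.105,.1,.016],[-.093,.085,.058],[.067-.09,0,0],[-.105,.085,.008]])
t=(proj(P,"top")-[200,70]+.5)*4; s=(proj(P,"side")-[200,120]+.5)*4
print(t.round(0).tolist()); print(s.round(0).tolist())
a=cv2.imread("pics/i_top.png"); b=cv2.imread("pics/i_side.png")
for im,q in((a,t),(b,s)):
    for u in q[:3]: cv2.drawMarker(im,tuple(int(v) for v in u),(255,0,255),cv2.MARKER_CROSS,14,1)
A=cv2.resize(a[320:480,60:260],None,fx=2,fy=2); Bm=cv2.resize(b[250:410,110:310],None,fx=2,fy=2)
cv2.imwrite("pics/j.png",np.hstack([A,Bm]))
E
```

```text
[[181.0, 438.0], [145.0, 440.0], [159.0, 419.0], [260.0, 340.0], [163.0, 440.0]]
[[187.0, 375.0], [161.0, 363.0], [182.0, 321.0], [314.0, 381.0], [174.0, 377.0]]
```

View pics/j.png

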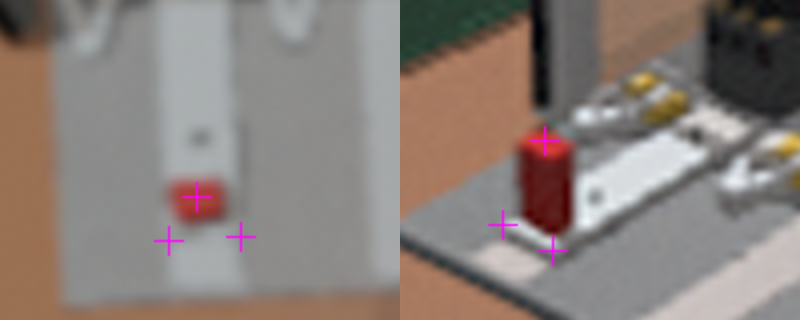

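The slide matches the home position to about 1–2 mm. I'll confirm by pushing from behind the knob, then giving it a light pull.

```bash
cat >> h.py <<'E'
def confirm(ly,zk=.040):
    yaw=best(gp(-.2,ly,.2),B[2]+np.pi/2); q=down(yaw); zt=zk+.006
    gripper_to(.0,f_grip=20)
    r.move_to(gp(-.16,ly,.2),q); r.move_l(gp(-.16,ly,zt),vel=.15,guard=8)
    h=r.move_l(gp(-.095,ly,zt),vel=.04,guard=6); print("contact",h,bpos())
    x=bpos()[0]
    for i in range(6):
        h=r.move_l(gp(x+.004*(i+1),ly,zt),vel=.03,guard=32); r.hold(.15)
        f=telemetry.current_wrist_force(); print(h,bpos(),f.round(1))
        if h or np.hypot(f[0],f[1])>26: break
    r.move_l(gp(-.15,ly,zt),vel=.1)
    r.move_l(gp(-.15,ly,.2),vel=.2)
def pull(ly,zk=.043):
    zt=zk+.006
    gripper_to(.06,f_grip=30); r.move_l(gp(-.093,ly,.2),vel=.2); r.move_l(gp(-.093,ly,zt),vel=.15,guard=8)
    gripper_to(.01,f_grip=30); r.hold(.2); x=bpos()[0]; print("gripped",bpos(),telemetry.current_wrist_force().round(1))
    for i in range(5):
        h=r.move_l(gp(x-.003*(i+1),ly,zt),vel=.03,guard=15); r.hold(.15)
        f=telemetry.current_wrist_force(); print("pull",h,bpos(),f.round(1))
        if h or f[0]>9: break
    for i in range(8):
        h=r.move_l(gp(bpos()[0]+.004 if i==0 else x+.004*i,ly,zt),vel=.03,guard=40); r.hold(.15)
        f=telemetry.current_wrist_force(); print("push",h,bpos(),f.round(1))
        if h or f[0]<-22: break
    gripper_to(.05); r.move_l(gp(-.10,ly,zt)); r.move_l(gp(-.10,ly,.2),vel=.2)
E
python3 - <<'E'
from h import *
confirm(.085); pull(.085); print(telemetry.current_t())
E
```

```text
contact True [-0.1103  0.0849  0.0453]
False [-0.1101  0.0849  0.0453] [-6.1 -0.8  3.8]
False [-0.1101  0.0849  0.0453] [-13.5  -1.7   9.3]
False [-0.1101  0.0849  0.0453] [-19.1  -1.8  16.3]
False [-0.1101  0.0849  0.0454] [-27.   -1.8  22.8]
gripped [-0.093   0.085   0.0491] [-0.2 -0.1  2. ]
pull False [-0.0955  0.085   0.0491] [ 2.2 -0.7 -0.6]
pull False [-0.0964  0.0853  0.0492] [ 7.3  0.5 -3.5]
pull False [-0.0969  0.0854  0.0495] [10.5  1.2 -6. ]
push False [-0.0964  0.0852  0.0491] [-4.2  1.2  5.5]
push False [-0.0944  0.0851  0.049 ] [-7.4  0.1  8.3]
push False [-0.0928  0.0851  0.0489] [-10.8  -0.7  11. ]
push False [-0.0919  0.0851  0.0486] [-16.6  -1.   14.8]
push False [-0.0905  0.0851  0.0483] [-19.4  -1.2  16.7]
push False [-0.0886  0.0851  0.0478] [-22.9  -1.   16.1]
59.2
```

The slide meets a hard stop and the catch holds it with about 3 mm play. I'll seat it once more from behind, then re-measure the right slide.

```bash
python3 - <<'E'
from h import *
confirm(.085)
r.move_l(gp(-.2,.085,.3),vel=.3)
save("top","k_R",(375,175,445,275),6); save("top","k_top"); save("side","k_SR",(315,275,410,365),6); print(telemetry.current_t())
E
```

```text
contact True [-0.1103  0.0849  0.0453]
False [-0.11    0.085   0.0453] [-5.6 -0.4  3.9]
False [-0.11    0.085   0.0453] [-13.2  -0.5   9.6]
False [-0.11    0.085   0.0453] [-20.5  -0.7  15.6]
False [-0.11    0.085   0.0454] [-27.6  -1.5  22.2]
66.8167
```

View pics/k_R.png

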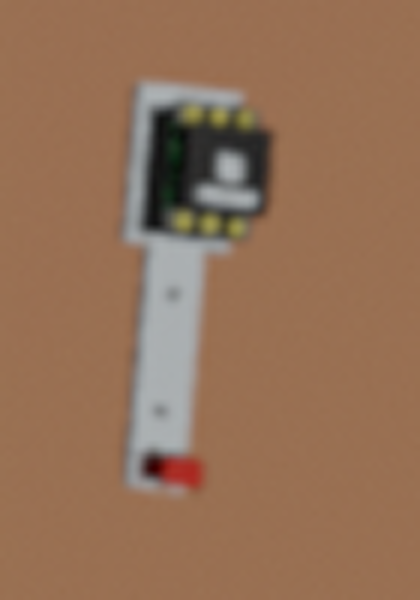

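View pics/k_top.png

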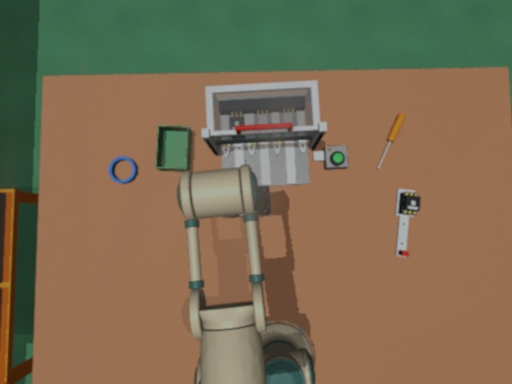

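The right slide hasn't moved (corners at (138,83), (244,92) and (125,241)). I'll pick it up and carry it to lane 3.

```bash
python3 - <<'E'
from h import *
s=[.4857,-.4255,-.1399]
m=[.38,-.15,.34]; r.move_to(m,down(best(m,B[2]+np.pi/2)))
p,yaw=pick(s)
r.move_l([p[0],p[1],.078],vel=.08)
print("open",telemetry.current_opening(),telemetry.current_wrist_force().round(1))
carry_place(s,-.085)
r.move_l(gp(-.25,.06,.30),vel=.3)
save("top","l_top",(200,110,350,260),4); save("side","l_side",(220,140,370,280),4); print(telemetry.current_t())
E
```

```text
guard hit False [ 0.47822802 -0.4248491   0.04886417]
open 0.044692330990996516
open 0.044848645377041564 [-0.  -0.1 -4.8]
open 0.04496742927794551 [-0.4  0.6 -4.5]
hit True [ 0.58589018 -0.05220287  0.0559015 ] 0.04516436638784382
80.9167
```

View pics/l_top.png

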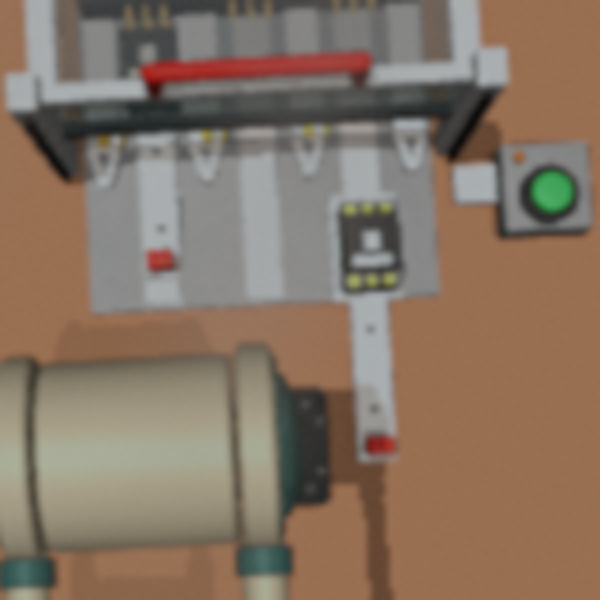

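View pics/l_side.png

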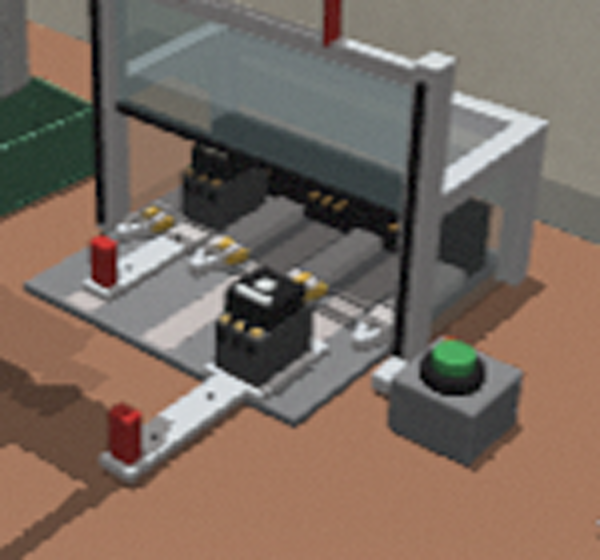

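The slide sits square in front of lane 3: contactor at crop (371,243), knob at (380,444). Push it in and confirm it.

```bash
python3 - <<'E'
from h import *
ly=-.085
push(ly)
for x in(-.085,-.08,-.076,-.072):
    h=r.move_l(gp(x,ly,.049),vel=.04,guard=28); r.hold(.1)
    f=telemetry.current_wrist_force(); print(x,h,bpos(),f.round(1))
    if h or f[0]<-20: break
gripper_to(.05)
r.move_l(gp(-.10,ly,.049),vel=.1); r.move_l(gp(-.10,ly,.2),vel=.2)
confirm(ly); pull(ly); confirm(ly)
r.move_l(gp(-.25,.0,.30),vel=.3)
save("top","m_top",(200,110,350,260),4); save("side","m_side",(220,140,370,280),4); print(telemetry.current_t())
E
```

```text
down hit False
knob 0.02157902155686356
push1 False [-0.2086 -0.0844  0.0489] [-7.4  0.   8.6]
regrip 0.0217198436855818 [-0.4  0.3 -0.8]
push2 False [-0.0964 -0.0845  0.0486] [-13.2  -1.4  11. ] 0.021667773254052204
-0.085 False [-0.0905 -0.0847  0.0486] [-8.3 -0.5  9.3]
-0.08 False [-0.0867 -0.0845  0.0486] [-11.9  -0.7   9.8]
-0.076 False [-0.0862 -0.0845  0.0485] [-18.1  -1.5  14.6]
-0.072 False [-0.0848 -0.0845  0.0481] [-23.5  -3.3  17.5]
contact True [-0.1098 -0.0849  0.0453]
False [-0.1095 -0.0847  0.0453] [-5.7 -0.7  3. ]
False [-0.1095 -0.0847  0.0453] [-14.   -2.6   9.7]
False [-0.1095 -0.0847  0.0453] [-20.8  -4.1  16. ]
False [-0.1095 -0.0847  0.0454] [-27.5  -4.8  22.7]
gripped [-0.093  -0.0849  0.0491] [-0.4  1.4  1.2]
pull False [-0.0955 -0.0852  0.0491] [ 1.4 -0.4 -0.6]
pull False [-0.0964 -0.0851  0.0491] [ 7.2  2.  -4.2]
pull False [-0.0969 -0.0852  0.0495] [10.   1.7 -6.9]
push False [-0.0963 -0.085   0.0491] [-4.6 -0.2  5.1]
push False [-0.0938 -0.0848  0.049 ] [-6.6 -1.3  7.5]
push False [-0.0926 -0.0847  0.0489] [-11.5  -1.5  10.6]
push False [-0.0917 -0.0847  0.0486] [-16.6  -3.2  13.5]
push False [-0.0901 -0.0847  0.0482] [-21.1  -3.1  15.3]
push False [-0.0881 -0.0847  0.0477] [-21.8  -3.5  15.4]
push False [-0.0856 -0.0847  0.0471] [-24.4  -4.5  15.3]
contact True [-0.1097 -0.0849  0.0453]
False [-0.1095 -0.0847  0.0453] [-5.8 -1.3  2.7]
False [-0.1095 -0.0847  0.0453] [-13.1  -2.9  10.1]
False [-0.1095 -0.0847  0.0453] [-20.8  -3.5  16.1]
False [-0.1094 -0.0847  0.0454] [-27.6  -6.   22.3]
116.725
```

View pics/m_side.png

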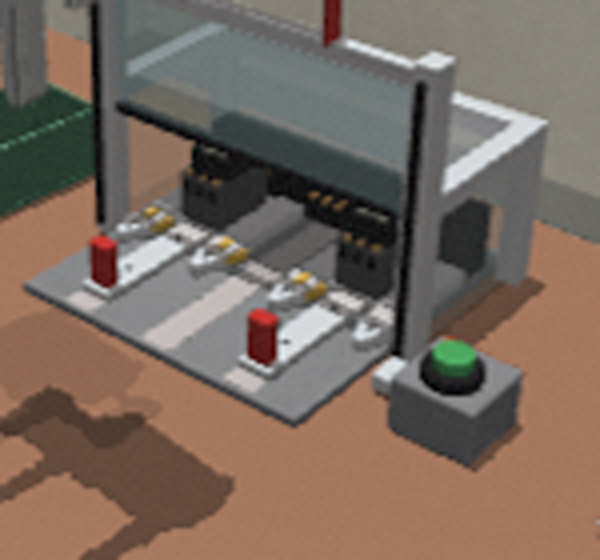

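View pics/m_top.png

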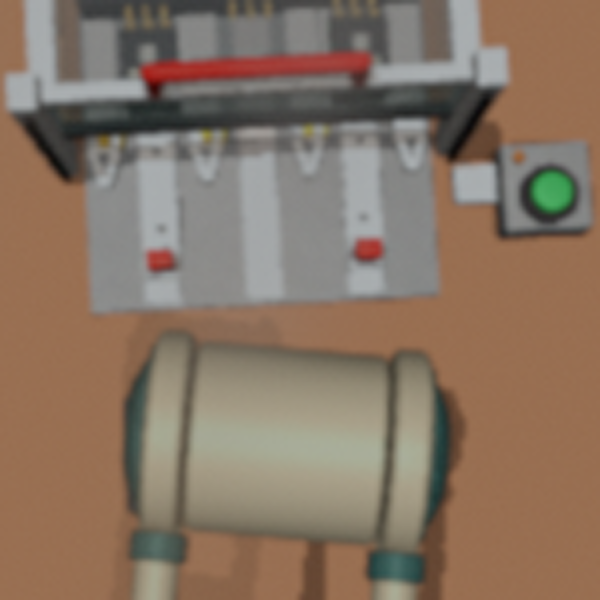

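Both slides are home, at crop (263,335) and (103,262) in the side view. Now lower the guard.

```bash
python3 - <<'E'
from h import *
q=down(best(gp(0,0,.4),B[2]))
r.move_l(gp(-.2,0,.40),vel=.3)
gripper_to(.05,f_grip=45)
r.move_to(gp(0,0,.40),q)
print("hit",r.move_l(gp(0,0,.300),vel=.15,guard=8),bpos())
gripper_to(0,f_grip=45); print(telemetry.current_opening())
print(r.move_l(gp(0,0,.205),vel=.08,guard=25),bpos(),telemetry.current_wrist_force().round(1),telemetry.current_opening())
for z in(.200,.196,.192):
    h=r.move_l(gp(0,0,z),vel=.03,guard=20); r.hold(.1); f=telemetry.current_wrist_force(); print(h,bpos(),f.round(1))
    if h or f[2]>15: break
gripper_to(.05); r.move_l(gp(0,0,.34),vel=.2)
r.move_to(gp(-.25,.0,.34),q)
save("top","n_top",(200,70,350,220),4); save("side","n_side",(220,120,370,260),4)
for c in("top","side"): print([(round(d["score"],2),np.round(d["at"],3)) for d in models.mark_of("guard_bar",c)])
print(telemetry.current_t())
E
```

```text
hit False [ 0.0004 -0.      0.3013]
0.012731191091596079
False [ 0.0008 -0.      0.2033] [ 5.9 -0.1 -0.5] 0.012602480890166846
False [ 0.0008 -0.      0.2001] [ 5.4 -0.3  4.5]
True [0.0009 0.     0.2001] [-1.4  1.1  3.3]
[(0.91, array([0.681, 0.035, 0.192]))]
[(0.82, array([0.681, 0.04 , 0.194])), (0.31, array([ 0.592, -0.054,  0.037]))]
125.8417
```

View pics/n_side.png

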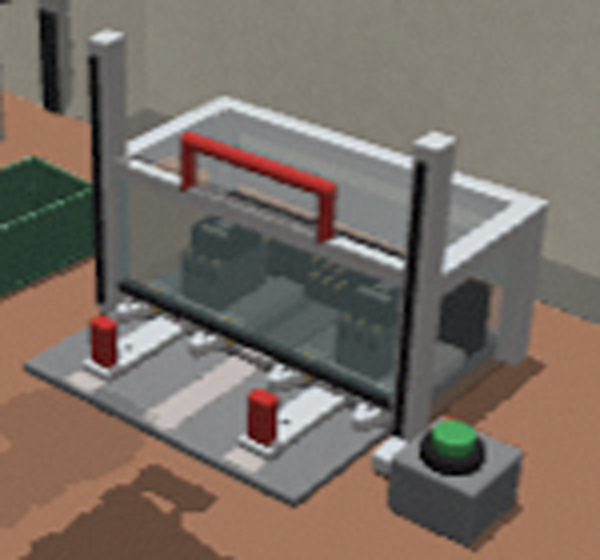

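View pics/n_top.png

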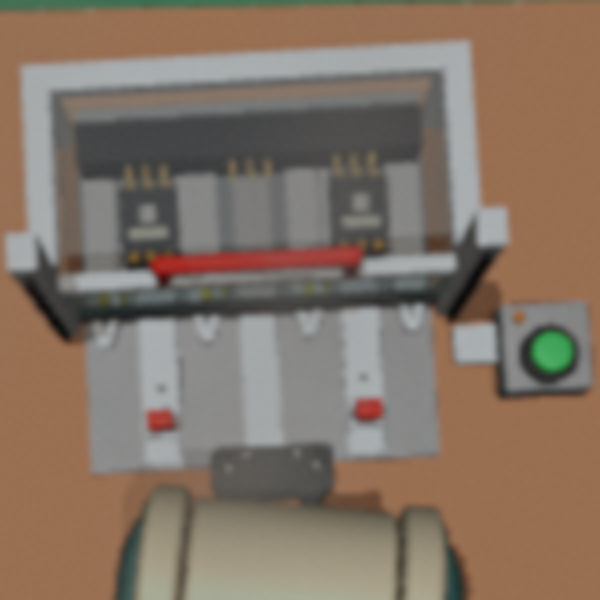

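The guard is down (bar z ≈ 0.193). I'll press lightly on the bar from above to be sure, then press start.

```bash
python3 - <<'E'
from h import *
q=down(best(gp(0,0,.4),B[2]))
gripper_to(0,f_grip=20)
r.move_to(gp(0,0,.34),q); r.move_l(gp(0,0,.24),vel=.15,guard=8)
print("bar",r.move_l(gp(0,0,.215),vel=.03,guard=12),bpos(),telemetry.current_wrist_force().round(1))
r.move_l(gp(0,0,.34),vel=.2)
r.move_to(gp(-.06,-.1,.34),q)
q=down(best(gp(-.058,-.232,.2),B[2])); r.move_to(gp(-.058,-.232,.2),q)
r.move_l(gp(-.058,-.232,.105),vel=.12,guard=8)
print("contact",r.move_l(gp(-.058,-.232,.089),vel=.02,guard=18),bpos(),telemetry.current_wrist_force().round(1))
for z in(.086,.083,.080):
    f=telemetry.current_wrist_force()
    if f[2]>12: break
    h=r.move_l(gp(-.058,-.232,z),vel=.02,guard=18); r.hold(.1); print(z,h,bpos(),telemetry.current_wrist_force().round(1))
r.hold(.2)
r.move_l(gp(-.058,-.232,.2),vel=.12); print(telemetry.current_wrist_force().round(1))
r.move_l(gp(-.25,0,.36),vel=.25)
save("top","o_top"); save("side","o_side"); print(telemetry.current_t())
E
```

```text
bar True [ 1.000e-04 -0.000e+00  2.262e-01] [-1.1 -0.3  4.8]
contact False [-0.0577 -0.2322  0.0912] [-2.5 -0.1 11.5]
0.086 True [-0.0578 -0.2321  0.0913] [-0.5  0.5  6.3]
0.083 True [-0.0578 -0.2321  0.0913] [-1.5  0.7  6.5]
0.08 True [-0.0578 -0.2321  0.0913] [-1.2  0.6  5.6]
[-0.6  0.   0.2]
136.9417
```

View pics/o_side.png

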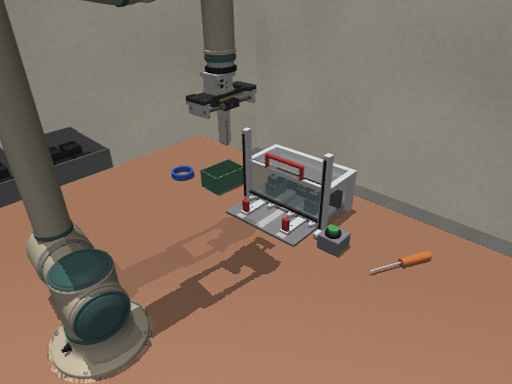

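View pics/o_top.png

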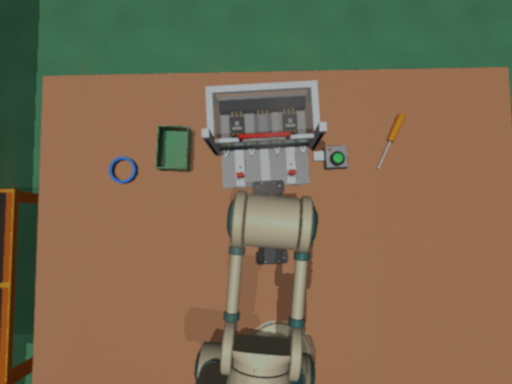

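```bash
python3 - <<'E'
import cv2,numpy as np
f=lambda n,x0,y0,x1,y1,s:cv2.resize(cv2.imread(f"pics/{n}.png")[y0:y1,x0:x1],None,fx=s,fy=s,interpolation=cv2.INTER_CUBIC)
cv2.imwrite("pics/p.png",np.hstack([f("o_top",200,70,355,200,3),f("o_side",230,120,342,250,2.99)[:390]] if 0 else [f("o_top",200,70,330+25,200,3),cv2.resize(f("o_side",230,120,360,260,1),(330,390))]))
E
```

```text
(no output)
```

View pics/p.png

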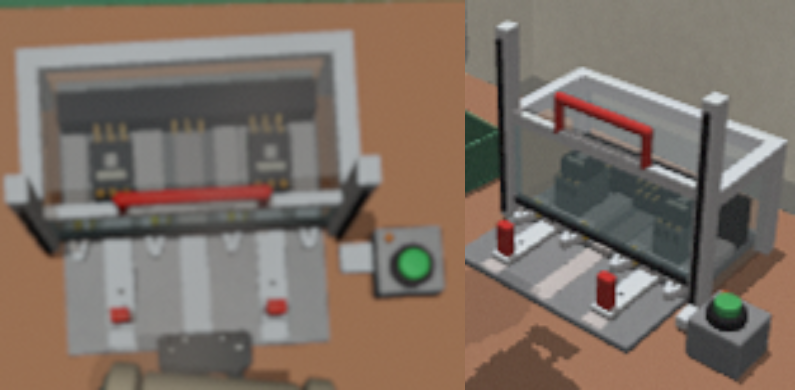

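Everything looks right, but the press stopped at fingertip z ≈ 0.066, where right down should be 0.065. The closed fingers may have been resting on the collar, so I'll press again with a single fingertip on the button's centre.

```bash
python3 - <<'E'
from h import *
yaw=best(gp(-.111,-.232,.2),B[2]); q=down(yaw)
gripper_to(.094); o=telemetry.current_opening(); print(o)
x=-.058-(o/2+.006)
r.move_l(gp(-.25,-.1,.36),vel=.25)
r.move_to(gp(x,-.232,.2),q)
r.move_l(gp(x,-.232,.105),vel=.12,guard=8); r.hold(.3)
print("touch",r.move_l(gp(x,-.232,.088),vel=.01,guard=1.5),bpos(),telemetry.current_wrist_force().round(1))
for i,z in enumerate(np.arange(.095,.078,-.0015)):
    h=r.move_l(gp(x,-.232,z),vel=.02,guard=25); r.hold(.1); f=telemetry.current_wrist_force(); print(round(z,4),h,bpos(),f.round(1))
    if h or f[2]>18: break
r.move_l(gp(x,-.232,.2),vel=.12); print(telemetry.current_wrist_force().round(1))
r.move_l(gp(-.25,0,.36),vel=.25)
save("side","q_side",(230,120,360,260),4); save("top","q_top",(200,70,355,200),4); print(telemetry.current_t())
E
```

```text
0.09383711282230767
touch True [-0.1109 -0.232   0.0971] [0.8 0.4 2.3]
0.095 False [-0.1109 -0.2321  0.0951] [-0.9 -0.3  2.9]
0.0935 False [-0.1109 -0.232   0.0936] [-2.   0.7  2.9]
0.092 False [-0.1109 -0.232   0.0921] [-0.7  0.2  5.5]
0.0905 False [-0.1108 -0.2321  0.0912] [-2.4  0.1  7.7]
0.089 False [-0.1108 -0.2321  0.091 ] [-3.8  1.1 14.1]
0.0875 False [-0.1108 -0.2321  0.0908] [-6.   1.8 19.7]
[-0.3 -0.8  0.3]
146.7667
```

View pics/q_side.png

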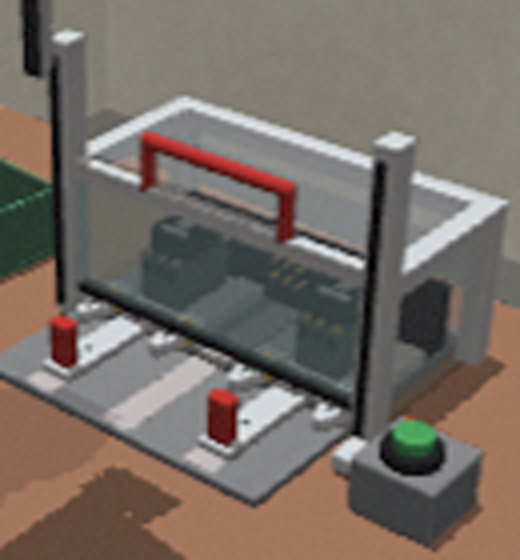

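```bash
python3 - <<'E'
from h import *
vision.snapshot("top"); vision.snapshot("side")
for c in("top","side"):
    for n in("guard_bar","bin","tape","driver"): print(c,n,[(round(d["score"],2),np.round(d["at"],3)) for d in models.mark_of(n,c)][:1])
print(telemetry.current_t()); r.sign_off()
E
```

```text
top guard_bar [(0.63, array([0.679, 0.036, 0.192]))]
top bin [(0.84, array([ 0.68 ,  0.332, -0.001]))]
top tape [(0.58, array([0.613, 0.508, 0.   ]))]
top driver [(0.66, array([ 0.695, -0.379,  0.003]))]
side guard_bar [(0.65, array([0.682, 0.038, 0.199]))]
side bin [(0.75, array([ 0.678,  0.33 , -0.003]))]
side tape [(0.57, array([ 0.614,  0.511, -0.   ]))]
side driver [(0.76, array([ 0.692, -0.385, -0.002]))]
147.2667
the job is handed in; nothing more can be done
```

The job is done and handed in at about 147 s of the 210 s allowed. Only two contactors were on the bench. I raised the guard fully, put one contactor in lane 1 and the other in lane 3, lowered the guard fully, then pressed start and let it come up.

- **Slides:** both stood firm against a 27 N push from behind. With a light pull they moved back about 3 mm before their catches held them, and I pushed both fully home again afterwards.
- **Guard:** the downward move met a stop with the bar at about 194 mm, and pressing on the bar from above also found it at that height. In the last pictures the networks put the bar at 192 mm (top camera) and 199 mm (side camera), so the side reading is 5 mm off.
- **Bystanders:** the bin, tape and screwdriver read within about 6 mm of where they started, which is close to the networks' accuracy.
- **Start button:** I pressed it twice, both times with the guard down. The first press stopped about 1 mm short of the expected depth, so I checked with a single fingertip on the centre. That press stopped at the same place: about 6.3 mm of travel, holding firm up to 20 N, against the 7 mm and 5 N listed. I took that as right down; the button came up again.

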